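# Find the loaded pot by nudging and slide it onto the weigh plate

## Robot

A 6-joint arm with a two-finger parallel gripper is mounted at the origin on the work surface. World frame = base frame: x ahead of the robot, y to its left, z up, the work surface at z = 0. Lengths are in m, angles in degrees, forces in N, time in s.
With the tool pointing down it reaches from about 0.4 to 0.825 m from the base axis. Payload 7 kg.
Tool frame: the origin (TCP) lies at the very end of the fingers, on their centre line; the grasp point (between the pads) lies 19 mm behind it (r.hold_point_z is the distance from the TCP to the grasp point, in m); z points along the fingers, y is the direction in which the jaws open and shut (so a half turn about z gives the same grasp; the last joint's range is limited). The gripper opens to 88 mm and grips with 3 to 60 N. Pads are 19 mm wide; open, the fingers measure 130 mm over their backs; the gripper's body (78 mm by 193 mm) begins 47 mm behind the grasp point.
Start: joints at [88.871, 20.546, 0.682, 0, -70.136, -16.507], TCP at [0.205, 0.643, 0.227] pointing down, gripper open.
Joint ranges: [-176.03, 176.03], [-82.01, 121.73], [-58.28, 71.71], [-173.87, 95.51], [-174.79, -0.11], [-173.66, 173.66]. Speed limits (degrees/s): [136.94, 136.94, 172.46, 180, 180, 180].

## Interface

Orientations are given as [roll, pitch, yaw] about the fixed x, y, z axes, in that order (R = Rz(yaw) Ry(pitch) Rx(roll)).
In Python, from plant import r gives the robot as it stands. The module is installed in compiled form; this text tells all that it offers.
- The arm moves only by the shell command python3 -m inch 'ROWS' [FORCE]. ROWS is text: rows parted by semicolons, each of 7 numbers parted by spaces: the shift along the tool's x, y, z in m, then the turn, a rotation vector about the tool's x, y, z in rad, then the opening, from 0 (shut) to 1 (fully open). In form: tx ty tz ax ay az jaw; .... A call has 1 to 20 rows; each row shifts and turns the commanded pose from where the row before left it, along the tool's axes as they then stand; what a row does not reach is not made up. A row lasts 1/12 s, in which the tool goes at most 41.7 mm and 7.16 degrees, less where a joint would pass 70% of its speed; a pose out of reach is approached as far as the arm can. A call with a gripper value outside its range is refused whole. The fingers move at their own pace and stop on an object; FORCE is the grip in N (left out, the last holds). Time passes only in rows, so rows that do not move let the fingers close. It gives the time, the measured TCP pose, the force and the opening at its end, in the units of the state.
- r.get_state(): the state, without advancing time (a new reading comes with each control period).
- r.capture(name): name is "scene" or "top" or "wrist"; returns the picture (384x512x3 uint8, red, green, blue); there is no depth.
- r.camera_params(name): a dict with "vfov" (degrees; the focal length in pixels is half the picture's height over the tangent of half this angle, whatever the lens; pixels are square), "cx", "cy" (the principal point, pixels), "R" (3x3) and "t" (3): a world point X has camera coordinates R X + t. Camera axes: x right, y down, z forward; pixel columns grow to the right and rows downward; lengths in m; the calibration is good to about 2 mm. A picture is of the moment at which its call begins: read the wrist's pose just before it. camera_params takes no time and is no camera call; for the wrist camera it gives the pose at the moment of the call.
- r.close_job(): hands the job in, once; it reports no verdict.
Trained networks look in the newest picture that a camera, given by its name, has taken for a name from the list of things; names that differ only in an ending like _2 or _b are one class to them, and where a whole thing is asked for, a point or a joint stands for the part that bears it (a point fixed in the world has none). Each returns a list of dicts, best first, with "p" (0 to 1); they miss things now and then, are a little off and sometimes report something else, mostly with a low value. They report only what shows in the picture. A call takes as long as a camera call. They do not tell look-alikes from the thing itself.
- r.recognise(target, camera): "xy" ([column, row] in pixels, amid what is visible of it).
The state is a dict: "time_s": time; "joints": joint angles; "qd": joint speeds; "joint_torque": joint torques, N m; "tcp_pos": TCP position; "eef_rot": TCP orientation; "contact_force": force on the tool from outside, world axes, zero at the start; "moment": the same for the moment, N m; "gripper_width": finger opening in m.
Only numpy, scipy, OpenCV 4.12 (cv2) and the standard library are available. Lean on these libraries where they do the work, as an engineer would, in place of code of your own. Each camera call takes 0.05 s, during which the arm holds its last target.

## Task

One of the four look-alike pots still holds a steel disc and is much heavier than the others: find it by nudging the pots and feeling their resistance, then slide it, without lifting or tipping, onto the weigh plate until it stands fully home against the fence near its middle. Move no other pot more than about 5 cm from where it stands, and leave everything else on the bench alone.

Things in the scene. Friction and masses are not known exactly. Their poses are not given: they have to be found in the camera images.
- deck: weighing deck, an aluminium plate fixed to the bench, 320 mm in its x (from -130 to +190) by 580 mm in its y, top 14 mm above the bench; origin on the bench surface, x away from the robot (yaw within 0.2 rad), y left. Pots start near deck (-50, -100), (-50, +100), (35, -215), (35, +215) mm, up to 12 mm off in x and y; the straight way from each to the weigh plate is free
- plate_centre (a point): centre of the flush steel weigh plate let into the deck, at the height of the deck's top; axes as the deck's. The plate is 105 mm in x by 139 mm in y. Its near edge sinks under the heavy pot standing fully on it
- home (a point): where the centre of a pot's underside is when the pot stands home: touching the fence and central along it; deck (101, 0, 14) mm; axes as the deck's. The fence is a steel bar along the far edge of the weigh plate, 150 mm long in y, 30 mm high over the deck, its near face 42 mm beyond this point in x
- weigh_plate (a joint): angle of the weigh plate (rad), hinged along its far edge under the fence and held level by a preloaded spring: 0 empty, and also under a light pot or a pot still overlapping the deck; 0.02 to 0.035 under the heavy pot once it stands fully on the plate, whose near edge (and the pot's rear) then drops 2 to 3.5 mm, in the last 7 mm before the fence
- pot_a: round aluminium pot with a fixed flat steel lid, 84 mm diameter (lid 82), 53 mm high to the lid's rim, with a low black button 28 mm across on the lid, 62 mm high in all; origin at the centre of its underside, z up. The four pots look exactly alike; any one of them may be the heavy one
- pot_b: another pot, exactly like pot_a. Three of the pots hold a cork disc and weigh 0.10 to 0.15 kg; one holds a steel disc and weighs 0.72 to 0.90 kg. Sliding on the deck, a light pot resists a push with 0.4 to 0.9 N, the heavy one with 3 to 5.2 N; more if the pusher bears down on its side while pushing, less if it rises a little
- pot_c: another pot, exactly like pot_a and pot_b
- pot_d: another pot, exactly like pot_a and pot_b
- shaker: bystander: glass shaker, 26 mm diameter, 55 mm high, on the deck between the two near pots; origin at the centre of its underside
- flask: bystander: amber bottle, 34 mm diameter, 70 mm high, on the deck's far left; origin at the centre of its underside
- cup: bystander: white mug, 52 mm diameter, 50 mm high, on the deck's far left corner; origin at the centre of its underside
- small_pan: bystander: small dark frying pan, 80 mm diameter with a handle of 65 mm, on the bench right of the deck; origin at the centre of its underside
- turner: bystander: grey turner, 170 mm long, 15 mm high at most, lying on the bench left of the deck; origin at the centre of its underside
- bowl: bystander: blue bowl, 80 mm diameter, 30 mm high, on the bench left of the deck; origin at the centre of its underside
Mind the look-alikes: they are no part of the job. Leave any green or red look-alike of the pot_b alone.

How it is judged (in metres and radians):
At the end, for the whole second after the job is handed in: The heavy pot stands on the weigh plate, its centre within 5 mm of home across the fence and 26 mm along it, and the plate has swung down more than 0.012 rad; the other three pots are within 6 cm of their starts; all pots upright (0.06 rad) and at rest (((x of pot_a in the frame of home between -0.005 and 0.005 m and y of pot_a in the frame of home between -0.026 and 0.026 m and distance of each of pot_b, pot_c, pot_d from where it was at the start of the episode below 0.06 m) or (x of pot_b in the frame of home between -0.005 and 0.005 m and y of pot_b in the frame of home between -0.026 and 0.026 m and distance of each of pot_a, pot_c, pot_d from where it was at the start of the episode below 0.06 m) or (x of pot_c in the frame of home between -0.005 and 0.005 m and y of pot_c in the frame of home between -0.026 and 0.026 m and distance of each of pot_a, pot_b, pot_d from where it was at the start of the episode below 0.06 m) or (x of pot_d in the frame of home between -0.005 and 0.005 m and y of pot_d in the frame of home between -0.026 and 0.026 m and distance of each of pot_a, pot_b, pot_c from where it was at the start of the episode below 0.06 m)) and value of joint weigh_plate above 0.012 rad and linear speed of each of pot_a, pot_b, pot_c, pot_d below 0.01 m/s and angle between each of pot_a, pot_b, pot_c, pot_d's own z axis and vertical below 0.06 rad); the robot touches nothing.
It fails at once if more than one pot has been slid more than 6 cm from its start (distance of each of pot_b, pot_a from where it was at the start of the episode above 0.06 m or distance of each of pot_c, pot_a from where it was at the start of the episode above 0.06 m or distance of each of pot_c, pot_b from where it was at the start of the episode above 0.06 m or distance of each of pot_d, pot_a from where it was at the start of the episode above 0.06 m or distance of each of pot_d, pot_b from where it was at the start of the episode above 0.06 m or distance of each of pot_d, pot_c from where it was at the start of the episode above 0.06 m).
It fails at once if a pot was lifted off the deck (8 mm) or tipped (0.3 rad) (z of any of pot_a, pot_b, pot_c, pot_d in the frame of deck above 0.022 m or angle between any of pot_a, pot_b, pot_c, pot_d's own z axis and vertical above 0.3 rad).
It fails at once if a bystander was moved by more than 3 cm (distance of any of shaker, flask, cup, small_pan, turner, bowl from where it was at the start of the episode above 0.03 m).
It also fails if it takes over 72 s, if anything falls off the work surface, if the arm or the gripper's body presses on something with over 40 N, if the wrist force passes 120 N, or if a joint passes its speed limit or range.

## Working session

There is one attempt and no reset: what is moved stays moved. The work goes in short steps, Python scripts to look and compute and a shell command to move; the robot and the scene stay as the last step left them, time stands still between calls to the robot, and variables do not carry over. Pictures are saved under pics/ and viewed, and the job is handed in when it is done.

```bash
mkdir -p pics; cat > h.py <<'E'
import numpy as np, cv2
from plant import r
def cap(n,f):
    im=r.capture(n); cv2.imwrite('pics/'+f,im[:,:,::-1]); return im
def ray(n,uv):
    p=r.camera_params(n); f=192/np.tan(np.radians(p['vfov']/2)); R=np.array(p['R']);t=np.array(p['t'])
    d=R.T@np.array([(uv[0]-p['cx'])/f,(uv[1]-p['cy'])/f,1]); return -R.T@t,d
def onz(n,uv,z):
    o,d=ray(n,uv); return o+d*(z-o[2])/d[2]
def proj(n,X):
    p=r.camera_params(n); f=192/np.tan(np.radians(p['vfov']/2)); c=np.array(p['R'])@np.array(X)+np.array(p['t'])
    return np.array([p['cx']+f*c[0]/c[2],p['cy']+f*c[1]/c[2]])
E
python3 - <<'E'
from h import *
print(r.get_state())
for n in ['scene','top','wrist']:
    cap(n,n+'0.png'); print(n,r.camera_params(n))
for n in ['top','scene']:
    for t in ['pot_a','shaker','deck']:
        print(n,t,[(np.round(d['xy'],1).tolist(),round(d['p'],2)) for d in r.recognise(t,n)])
print(r.get_state()['time_s'])
E
```

```text
{'time_s': 0.0, 'joints': array([ 8.88718474e+01,  2.05902681e+01,  6.32376168e-01, -2.17693282e-02,
       -7.01359595e+01, -1.65080126e+01]), 'qd': array([ 0.11984684,  0.03762614, -0.07095808, -0.02575776,  0.05195122,
        0.01984276]), 'joint_torque': array([-1.03976232e-03, -5.82718384e+01,  2.93053150e+01,  6.99693024e+00,
        6.76166557e-03, -1.65766774e-04]), 'tcp_pos': array([0.20436016, 0.6427871 , 0.22562006]), 'eef_rot': array([ 1.79904202e+02, -7.04970320e-03, -1.76435731e+01]), 'contact_force': array([0.59901005, 0.63314143, 0.14196977]), 'moment': array([0.01895654, 0.01054239, 0.01652309]), 'gripper_width': 0.08756914553101938}
scene {'vfov': 55.97433841433427, 'cx': 262.58443504475247, 'cy': 189.4113784790299, 'R': array([[ 0.844369  ,  0.53566041,  0.01043624],
       [ 0.43093289, -0.66745372, -0.60729101],
       [-0.31833604,  0.51727503, -0.79441092]]), 't': array([-0.4901461 , -0.1975816 ,  1.08760896])}
top {'vfov': 56.89486503558601, 'cx': 262.0395044843233, 'cy': 196.37566967099517, 'R': array([[ 0.0083367 , -0.99992981, -0.00841923],
       [-0.99024208, -0.00708408, -0.13917774],
       [ 0.13910832,  0.00949736, -0.99023163]]), 't': array([0.00534747, 0.54887422, 0.80480995])}
wrist {'vfov': 71.82671684323125, 'cx': 257.94599482698305, 'cy': 190.6800137697442, 'R': array([[-0.30347051, -0.95284019, -0.00110372],
       [-0.90737973,  0.28863787,  0.30553266],
       [-0.29080522,  0.09372164, -0.95218096]]), 't': array([ 0.67462241, -0.03706863,  0.39063794])}
top pot_a [([285.5, 211.7], 0.83), ([203.8, 211.2], 0.79), ([332.1, 182.0], 0.75), ([160.9, 169.3], 0.75), ([171.1, 271.9], 0.72), ([228.7, 280.7], 0.72)]
top shaker []
top deck [([254.2, 180.7], 0.74)]
scene pot_a [([211.7, 145.7], 0.87), ([322.1, 141.7], 0.82), ([272.9, 153.2], 0.81), ([224.4, 252.6], 0.76), ([226.8, 201.6], 0.65)]
scene shaker [([238.7, 167.3], 0.53)]
scene deck [([268.9, 226.9], 0.56)]
0.45
```

```bash
python3 - <<'E'
import cv2
for n in ['top','scene']:
    cv2.imwrite(f'pics/{n}0b.png',cv2.resize(cv2.imread(f'pics/{n}0.png'),(800,600),interpolation=cv2.INTER_CUBIC))
E
```

```text
(no output)
```

View pics/top0b.png

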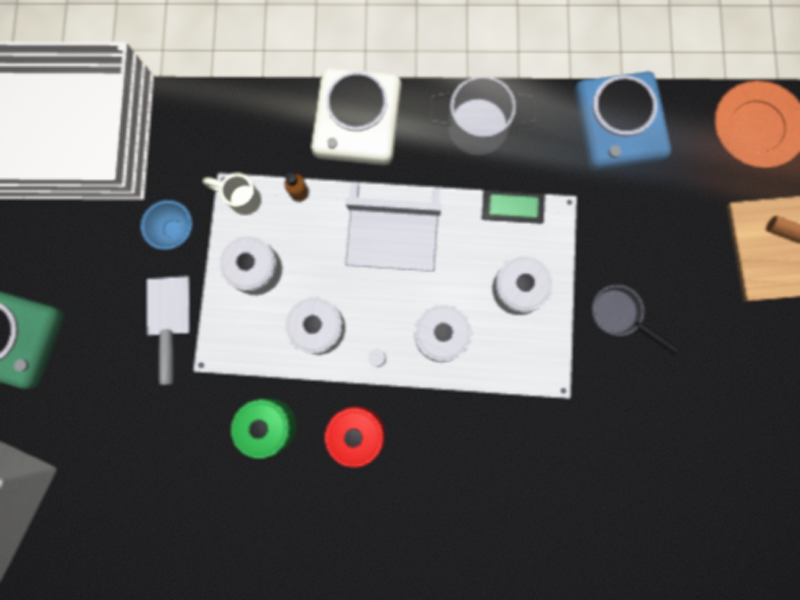

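View pics/scene0b.png

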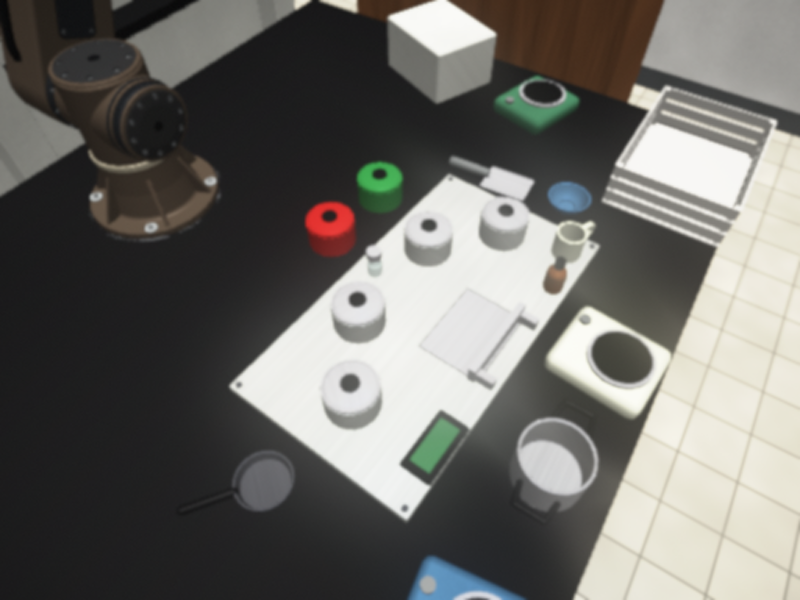

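The four silver pots are at top-picture (512×384) pixels (160,169), (204,211), (285,212) and (332,182). The red (228,281) and green (171,272) look-alikes stand nearer the robot and stay out of the job. Next I fit the deck.

```bash
python3 - <<'E'
from h import *
import cv2
s=0.64
im=cv2.imread('pics/top0.png')
hsv=cv2.cvtColor(im,cv2.COLOR_BGR2HSV)
m=((hsv[:,:,2]>150)&(hsv[:,:,1]<60)).astype(np.uint8)
m[:, :120]=0;m[:105]=0
m=cv2.morphologyEx(m,cv2.MORPH_OPEN,np.ones((5,5)))
n,l,st,_=cv2.connectedComponentsWithStats(m); k=1+st[1:,4].argmax()
c=cv2.findContours((l==k).astype(np.uint8),0,2)[0][0]
q=cv2.approxPolyDP(cv2.convexHull(c),8,True)[:,0]; print('quad',q.tolist())
man=np.array([[195,373],[217,174],[577,197],[571,398]])*s
for Q in (q,man):
    W=np.array([onz('top',p,.014) for p in Q]); print(W.round(4).tolist()); print(np.linalg.norm(W-np.roll(W,-1,0),axis=1).round(4))
for p in [(160.9,169.3),(203.8,211.2),(285.5,211.7),(332.1,182.0)]: print(onz('top',p,.014+.04).round(4))
# buttons: dark within
big=cv2.resize(im[90:270,110:390],None,fx=2.8,fy=2.8,interpolation=cv2.INTER_CUBIC)
cv2.imwrite('pics/topcrop.png',big)
E
```

```text
quad [[135, 115], [362, 125], [364, 248], [130, 237]]
[[0.7585, 0.3341, 0.014], [0.7352, -0.24, 0.014], [0.4292, -0.2353, 0.014], [0.4508, 0.3282, 0.014]]
[0.5745 0.3061 0.5639 0.3078]
[[0.4466, 0.3406, 0.014], [0.7682, 0.3247, 0.014], [0.7325, -0.2581, 0.014], [0.4133, -0.2382, 0.014]]
[0.3221 0.5839 0.3198 0.5798]
[0.6096 0.2493 0.054 ]
[0.5109 0.1445 0.054 ]
[ 0.5111 -0.0453  0.054 ]
[ 0.5818 -0.1545  0.054 ]
```

View pics/topcrop.png

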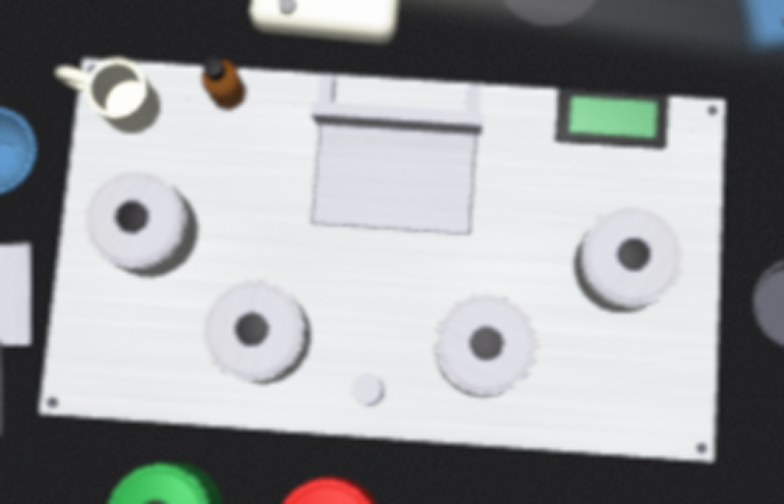

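```bash
cat > fit.py <<'E'
from h import *
def cp(p): return (np.array(p)+.5)/2.8-.5+np.array([110,90])
def fit():
    D=np.array([[-.13,.29],[.19,.29],[.19,-.29],[-.13,-.29]])
    W=np.array([onz('top',cp(p),.014)[:2] for p in [(40,412),(83,58),(725,99),(714,460)]])
    a=D-D.mean(0);b=W-W.mean(0)
    th=np.arctan2((a[:,0]*b[:,1]-a[:,1]*b[:,0]).sum(),(a*b).sum())
    R=np.array([[np.cos(th),-np.sin(th)],[np.sin(th),np.cos(th)]]); t=W.mean(0)-R@D.mean(0)
    return th,R,t,W-(D@R.T+t)
E
python3 - <<'E'
from fit import *
th,R,t,res=fit(); print(np.degrees(th),t,res.round(4).tolist())
dk=lambda w:R.T@(np.array(w)[:2]-t)
for n,p in zip('LN',[0]*0): pass
for p in [(132,216),(252,328),(487,343),(634,254)]:
    w=onz('top',cp(p),.075); print('pot',w[:2].round(4),dk(w).round(4))
for p in [(318,124),(477,131),(311,222),(470,233)]:
    w=onz('top',cp(p),.014 ); print('plate/fence',w[:2].round(4),dk(w).round(4))
home=R@[.101,0]+t;print('home',home,'plate c',)
for p,z in [((368,388),.069),((222,80),.084-.03),((118,88),.064)]:
    w=onz('top',cp(p),z); print('bys',w[:2].round(4),dk(w).round(4))
# scene check: corners and buttons
s=.64
for p in [(232,386),(450,177),(598,246),(408,520)]:
    w=onz('scene',np.array(p)*s,.014); print('sc corner',w[:2].round(4),dk(w).round(4))
for p in [(506,210),(429,226),(357,299),(350,383)]:
    w=onz('scene',np.array(p)*s,.075); print('sc pot',w[:2].round(4),dk(w).round(4))
E
```

```text
-3.525340677170539 [0.56311918 0.04525856] [[-0.0001, 0.0002], [0.0002, 0.0007], [0.0003, -0.0006], [-0.0004, -0.0003]]
pot [0.6108 0.2527] [0.0349 0.2099]
pot [0.5187 0.1505] [-0.0508  0.1024]
pot [ 0.508  -0.0398] [-0.0498 -0.0883]
pot [ 0.5818 -0.1597] [ 0.0312 -0.2034]
plate/fence [0.7099 0.1086] [0.1427 0.0723]
plate/fence [ 0.7043 -0.034 ] [ 0.1457 -0.0705]
plate/fence [0.6201 0.1127] [0.0527 0.0709]
plate/fence [ 0.6111 -0.028 ] [ 0.0524 -0.0701]
home [0.66392805 0.03904807] plate c
bys [0.4713 0.0561] [-0.0923  0.0052]
bys [0.7358 0.1874] [0.1636 0.1525]
bys [0.7245 0.2736] [0.1471 0.2378]
sc corner [ 0.421  -0.2333] [-0.1247 -0.2868]
sc corner [0.459  0.3362] [-0.1218  0.284 ]
sc corner [0.7697 0.3204] [0.1893 0.2873]
sc corner [ 0.7382 -0.2543] [ 0.1932 -0.2882]
sc pot [0.6134 0.2514] [0.0375 0.2089]
sc pot [0.5228 0.1474] [-0.0465  0.0995]
sc pot [ 0.5112 -0.041 ] [-0.0465 -0.0893]
sc pot [ 0.5859 -0.1611] [ 0.0354 -0.2046]
```

Both cameras agree within about 4 mm, and the deck fit residual is under 1 mm. I'll push with the jaws part open so both fingertips cradle the pot, moving along each pot's way home.

The four silver pots are the candidates. I exclude red and green by colour; the crop above already confirms this. I start with the far-left pot at (160,169).

```bash
cat >> fit.py <<'E'
def togo(xy,z,yaw):
    s=r.get_state(); p=s['tcp_pos']; y=np.radians(s['eef_rot'][2]); d=np.array([xy[0],xy[1],z])-p
    tx=d[0]*np.cos(y)+d[1]*np.sin(y); ty=d[0]*np.sin(y)-d[1]*np.cos(y)
    print('tcp',p.round(4),'rot',s['eef_rot'].round(2),'tool shift',round(tx,4),round(ty,4),round(-d[2],4),'az',round(-np.radians((yaw-s['eef_rot'][2]+180)%360-180),3),'F',s['contact_force'].round(2),'t',round(s['time_s'],2),'q6',s['joints'][5].round(1))
E
python3 - <<'E'
from fit import *
for n,p in [('red',(354,437)),('green',(258,428))]:
    th,R,t,_=fit(); w=onz('top',np.array(p)*.64,.062); print(n,w.round(3),(R.T@(w[:2]-t)).round(3))
print(onz('scene',np.array((440,60))*.64,.1), onz('top',np.array((50,468))*.64,.1))
p=r.camera_params('wrist'); print(-np.array(p['R']).T@p['t'])
E
python3 -m inch '.0367 .0147 0 0 0 0 .45; .0367 .0147 0 0 0 0 .45; .0367 .0147 0 0 0 0 .45; .0367 .0147 0 0 0 0 .45; .0367 .0147 0 0 0 0 .45; .0367 .0147 0 0 0 0 .45; .0367 .0147 0 0 0 0 .45; .0367 .0147 0 0 0 0 .45; .0367 .0147 0 0 0 0 .45; .0367 .0147 0 0 0 0 .45; .0367 .0147 0 0 0 0 .45; .0367 .0147 0 0 0 0 .45; .0367 .0147 0 0 0 0 .45; 0 0 0 0 0 .12 .45; 0 0 0 0 0 .12 .45; 0 0 0 0 0 .12 .45; 0 0 0 0 0 .12 .45; 0 0 0 0 0 .12 .45; 0 0 0 0 0 .12 .45; 0 0 0 0 0 .12 .45' 20
python3 -c "
from fit import *
togo((.6007,.316),.06,-80)"
```

```text
red [0.357 0.087 0.062] [-0.209  0.029]
green [0.368 0.226 0.062] [-0.206  0.168]
[0.29949443 0.55909251 0.1       ] [0.31497066 0.49679904 0.1       ]
[0.28473985 0.61701946 0.38465613]
time_s: 2.12
tcp_pos: [0.6013, 0.3165, 0.2266]
eef_rot: [-180.0, 0.0, -66.1]
contact_force: [-1.0, -0.5, 0.0]
gripper_width: 0.0393
tcp [0.6013 0.3165 0.2266] rot [-180.      0.    -66.11] tool shift 0.0002 0.0008 0.1666 az 0.242 F [-1.   -0.54  0.01] t 2.12 q6 -20.3
```

```bash
python3 -m inch '0 0 .02 0 0 .12 .45; 0 0 .03 0 0 .12 .45; 0 0 .04 0 0 0 .45; 0 0 .04 0 0 0 .45; 0 0 .03 0 0 0 .45; 0 0 0 0 0 0 .45'
python3 - <<'E'
from fit import *
cap('top','top1.png')
togo((.6007,.316),.027,-80)
im=cv2.imread('pics/top1.png'); cv2.imwrite('pics/top1c.png',cv2.resize(im[90:270,110:390],None,fx=2.8,fy=2.8,interpolation=cv2.INTER_CUBIC))
E
```

```text
time_s: 2.62
tcp_pos: [0.5975, 0.3138, 0.0594]
eef_rot: [179.4, -0.3, -79.6]
contact_force: [-2.1, -0.8, -1.2]
gripper_width: 0.0393
tcp [0.5995 0.315  0.0633] rot [179.66  -0.2  -79.53] tool shift -0.0008 -0.0014 0.0363 az 0.008 F [0.19 0.57 1.62] t 2.67 q6 -33.7
```

View pics/top1c.png

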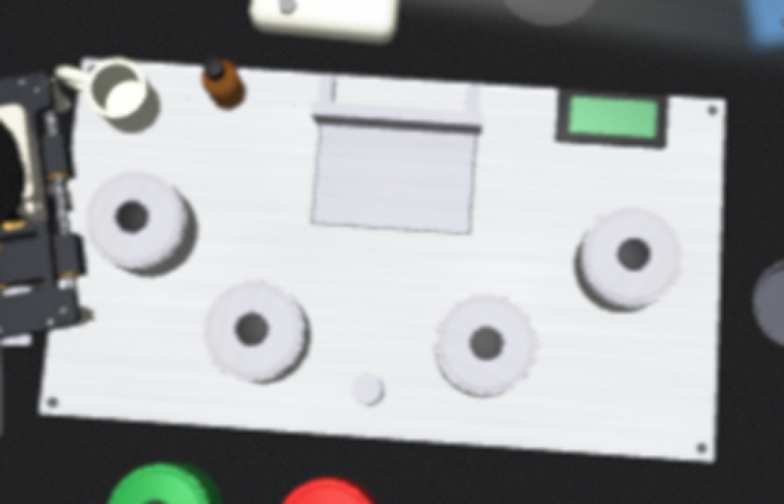

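```bash
python3 -m inch '0 -.001 .018 0 0 0 .45; 0 0 .018 0 0 0 .45; .002 0 0 0 0 0 .45; .002 0 0 0 0 0 .45; .002 0 0 0 0 0 .45; .002 0 0 0 0 0 .45'
python3 -m inch '.002 0 0 0 0 0 .45; .002 0 0 0 0 0 .45'
for i in 1 ; do python3 -m inch '.002 0 0 0 0 0 .45; .002 0 0 0 0 0 .45'; done
python3 -m inch '.002 0 0 0 0 0 .45; .002 0 0 0 0 0 .45'
python3 -m inch '.002 0 0 0 0 0 .45; .002 0 0 0 0 0 .45'
python3 -m inch '.002 0 0 0 0 0 .45; .002 0 0 0 0 0 .45'
```

```text
time_s: 3.17
tcp_pos: [0.6049, 0.3095, 0.033]
eef_rot: [-179.8, 0.1, -79.5]
contact_force: [-0.7, 0.1, 0.4]
gripper_width: 0.0393
time_s: 3.33
tcp_pos: [0.605, 0.305, 0.0318]
eef_rot: [-179.9, 0.0, -79.5]
contact_force: [-1.0, -0.2, -0.1]
gripper_width: 0.0395
time_s: 3.5
tcp_pos: [0.6053, 0.3009, 0.0309]
eef_rot: [-180.0, 0.0, -79.5]
contact_force: [-0.4, 1.6, 0.1]
gripper_width: 0.0393
time_s: 3.67
tcp_pos: [0.606, 0.2971, 0.0307]
eef_rot: [-180.0, 0.0, -79.5]
contact_force: [-1.3, 1.0, 1.3]
gripper_width: 0.0394
time_s: 3.83
tcp_pos: [0.6067, 0.2931, 0.0306]
eef_rot: [-180.0, 0.0, -79.5]
contact_force: [-0.4, 0.0, 0.6]
gripper_width: 0.0393
time_s: 4.0
tcp_pos: [0.6074, 0.2891, 0.0305]
eef_rot: [-180.0, 0.0, -79.5]
contact_force: [-0.1, 0.5, 0.7]
gripper_width: 0.0395
```

```bash
python3 -m inch '.002 0 0 0 0 0 .45; .002 0 0 0 0 0 .45'
python3 -m inch '.002 0 0 0 0 0 .45; .002 0 0 0 0 0 .45'
python3 -m inch '.002 0 0 0 0 0 .45; .002 0 0 0 0 0 .45'
python3 - <<'E'
from fit import *
cap('top','top2.png')
im=cv2.imread('pics/top2.png'); cv2.imwrite('pics/top2c.png',cv2.resize(im[90:270,110:390],None,fx=2.8,fy=2.8,interpolation=cv2.INTER_CUBIC))
togo((.6,.35),.12,-37)
E
```

```text
time_s: 4.17
tcp_pos: [0.6082, 0.2851, 0.0305]
eef_rot: [180.0, -0.0, -79.5]
contact_force: [-0.3, -0.4, 0.3]
gripper_width: 0.0397
time_s: 4.33
tcp_pos: [0.6088, 0.2811, 0.0305]
eef_rot: [180.0, -0.0, -79.5]
contact_force: [-0.4, 1.0, -0.0]
gripper_width: 0.0396
time_s: 4.5
tcp_pos: [0.6096, 0.2772, 0.0305]
eef_rot: [180.0, -0.0, -79.5]
contact_force: [-0.8, 1.3, 0.4]
gripper_width: 0.0394
tcp [0.6096 0.2769 0.0305] rot [ 1.7999e+02 -1.0000e-02 -7.9530e+01] tool shift -0.0737 -0.0039 -0.0895 az -0.742 F [ 0.4  -1.22  0.97] t 4.55 q6 -30.6
```

View pics/top2c.png

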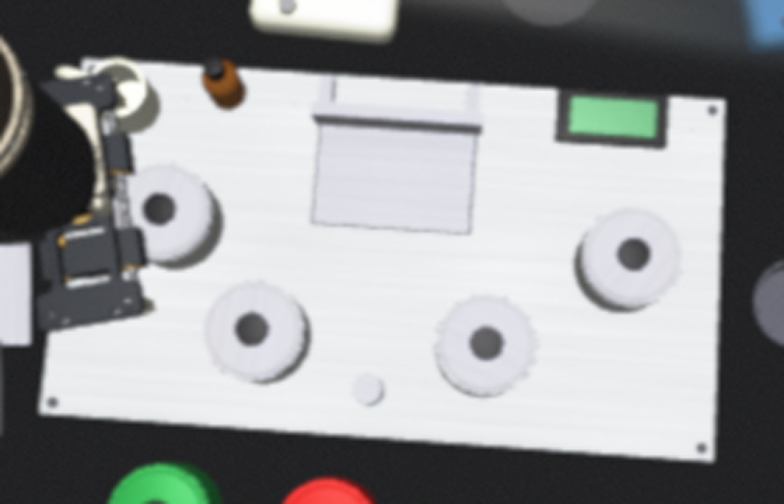

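Far-left is light: it slid about 25 mm, now at crop (159,208), with a mean force of about 0.5 N. Next is the near-left pot.

```bash
python3 -m inch '-.02 0 0 0 0 0 .45; -.02 0 0 0 0 0 .45; 0 0 -.04 0 0 0 .45; 0 0 -.04 0 0 0 .45; .0198 .0291 0 0 0 0 .45; .0198 .0291 0 0 0 0 .45; .0198 .0291 0 0 0 0 .45; .0198 .0291 0 0 0 0 .45; .0198 .0291 0 0 0 0 .45; 0 0 0 0 0 -.12 .45; 0 0 0 0 0 -.12 .45; 0 0 0 0 0 -.12 .45; 0 0 0 0 0 -.12 .45; 0 0 0 0 0 -.12 .45; 0 0 0 0 0 0 .45; 0 0 0 0 0 0 .45'
python3 -c "
from fit import *
togo((.477,.193),.028,-45)"
```

```text
time_s: 5.88
tcp_pos: [0.4771, 0.1928, 0.1106]
eef_rot: [180.0, 0.0, -45.4]
contact_force: [-0.4, -0.7, -0.6]
gripper_width: 0.0398
tcp [0.4771 0.1928 0.1106] rot [179.99   0.   -45.36] tool shift -0.0003 -0.0001 0.0826 az -0.006 F [-0.39 -0.7  -0.62] t 5.88 q6 0.8
```

```bash
python3 -m inch '0 0 .03 0 0 0 .45; 0 0 .03 0 0 0 .45; 0 0 .02 0 0 0 .45; .002 0 0 0 0 0 .45; .002 0 0 0 0 0 .45; .002 0 0 0 0 0 .45; .002 0 0 0 0 0 .45'
for i in 1; do python3 -m inch '.002 0 0 0 0 0 .45; .002 0 0 0 0 0 .45';python3 -m inch '.002 0 0 0 0 0 .45; .002 0 0 0 0 0 .45';python3 -m inch '.002 0 0 0 0 0 .45; .002 0 0 0 0 0 .45';python3 -m inch '.002 0 0 0 0 0 .45; .002 0 0 0 0 0 .45';python3 -m inch '.002 0 0 0 0 0 .45; .002 0 0 0 0 0 .45';python3 -m inch '.002 0 0 0 0 0 .45; .002 0 0 0 0 0 .45'; done | grep -v -e eef -e grip
python3 - <<'E'
from fit import *
cap('top','top3.png')
im=cv2.imread('pics/top3.png'); cv2.imwrite('pics/top3c.png',cv2.resize(im[90:270,110:390],None,fx=2.8,fy=2.8,interpolation=cv2.INTER_CUBIC))
E
```

```text
time_s: 6.47
tcp_pos: [0.484, 0.1879, 0.0321]
eef_rot: [-179.9, -0.0, -45.2]
contact_force: [0.3, -0.1, 0.6]
gripper_width: 0.0393
time_s: 6.63
tcp_pos: [0.4864, 0.1847, 0.0317]
contact_force: [-1.3, 0.1, 1.3]
time_s: 6.8
tcp_pos: [0.4889, 0.1817, 0.0311]
contact_force: [-0.6, 1.2, 1.4]
time_s: 6.97
tcp_pos: [0.4915, 0.1787, 0.0307]
contact_force: [-0.9, 0.3, 0.1]
time_s: 7.13
tcp_pos: [0.4943, 0.1758, 0.0305]
contact_force: [-0.1, -0.0, 0.9]
time_s: 7.3
tcp_pos: [0.4971, 0.173, 0.0305]
contact_force: [-0.1, 1.0, 0.8]
time_s: 7.47
tcp_pos: [0.4999, 0.1701, 0.0305]
contact_force: [-0.4, 0.7, 0.0]
```

View pics/top3c.png

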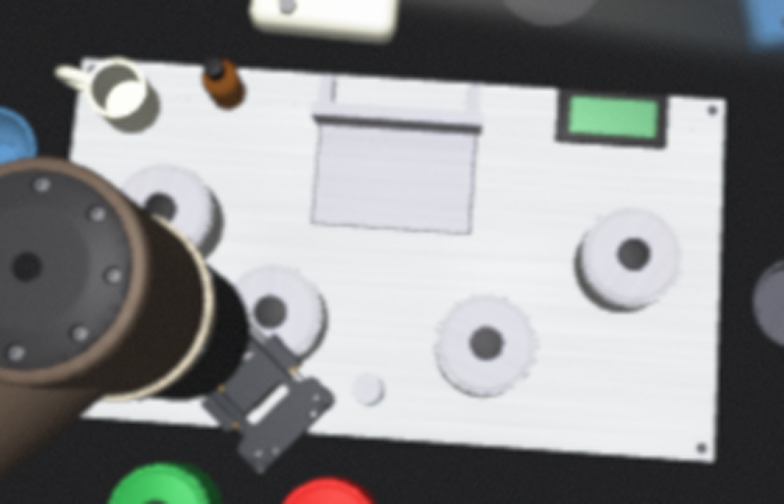

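Near-left is light as well: it slid about 20 mm at about 0.8 N. Next is near-right.

```bash
python3 -m inch '-.02 0 0 0 0 0 .45; -.02 0 0 0 0 0 .45; 0 0 -.04 0 0 0 .45; 0 0 -.04 0 0 0 .45; .0233 .0253 0 0 0 0 .45; .0233 .0253 0 0 0 0 .45; .0233 .0253 0 0 0 0 .45; .0233 .0253 0 0 0 0 .45; .0233 .0253 0 0 0 0 .45; .0233 .0253 0 0 0 0 .45; .0233 .0253 0 0 0 0 .45; .0233 .0253 0 0 0 0 .45'
python3 -m inch '0 0 0 0 0 -.118 .45; 0 0 0 0 0 -.118 .45; 0 0 0 0 0 -.118 .45; 0 0 0 0 0 -.118 .45; 0 0 0 0 0 -.118 .45; 0 0 0 0 0 -.118 .45; 0 0 0 0 0 -.118 .45; 0 0 0 0 0 -.118 .45; 0 0 0 0 0 -.118 .45; 0 0 0 0 0 -.118 .45; 0 0 0 0 0 -.118 .45; 0 0 0 0 0 -.118 .45; 0 0 0 0 0 0 .45; 0 0 0 0 0 0 .45'
python3 -c "
from fit import *
togo((.459,-.0766),.028,35.6)"
```

```text
time_s: 8.52
tcp_pos: [0.4592, -0.0779, 0.1108]
eef_rot: [-180.0, -0.0, -45.1]
contact_force: [1.2, -0.4, -0.1]
gripper_width: 0.0395
time_s: 9.68
tcp_pos: [0.4595, -0.0764, 0.1105]
eef_rot: [-180.0, 0.0, 35.8]
contact_force: [-0.2, 0.1, 0.1]
gripper_width: 0.0398
tcp [ 0.4595 -0.0764  0.1105] rot [-1.800e+02  1.000e-02  3.578e+01] tool shift -0.0006 -0.0001 0.0825 az 0.003 F [-0.17  0.05  0.15] t 9.68 q6 110.9
```

```bash
python3 -m inch '0 0 .03 0 0 0 .45; 0 0 .03 0 0 0 .45; 0 0 .02 0 0 0 .45; .002 0 0 0 0 0 .45; .002 0 0 0 0 0 .45; .002 0 0 0 0 0 .45; .002 0 0 0 0 0 .45'
for i in 1; do python3 -m inch '.002 0 0 0 0 0 .45; .002 0 0 0 0 0 .45';python3 -m inch '.002 0 0 0 0 0 .45; .002 0 0 0 0 0 .45';python3 -m inch '.002 0 0 0 0 0 .45; .002 0 0 0 0 0 .45';python3 -m inch '.002 0 0 0 0 0 .45; .002 0 0 0 0 0 .45';python3 -m inch '.002 0 0 0 0 0 .45; .002 0 0 0 0 0 .45';python3 -m inch '.002 0 0 0 0 0 .45; .002 0 0 0 0 0 .45'; done | grep -v -e eef -e grip
python3 - <<'E'
from fit import *
cap('top','top4.png')
im=cv2.imread('pics/top4.png'); cv2.imwrite('pics/top4c.png',cv2.resize(im[90:270,110:390],None,fx=2.8,fy=2.8,interpolation=cv2.INTER_CUBIC))
E
```

```text
time_s: 10.27
tcp_pos: [0.4675, -0.0712, 0.032]
eef_rot: [179.9, -0.1, 36.0]
contact_force: [0.1, 0.9, 0.6]
gripper_width: 0.0396
time_s: 10.43
tcp_pos: [0.4703, -0.0689, 0.0316]
contact_force: [-0.1, -0.0, -0.5]
time_s: 10.6
tcp_pos: [0.472, -0.067, 0.0308]
contact_force: [-5.3, -3.0, 1.9]
time_s: 10.77
tcp_pos: [0.4739, -0.0651, 0.0303]
contact_force: [-5.5, -2.4, 3.2]
time_s: 10.93
tcp_pos: [0.4771, -0.0629, 0.0302]
contact_force: [-4.4, -4.3, 3.4]
time_s: 11.1
tcp_pos: [0.4805, -0.0605, 0.0302]
contact_force: [-5.0, -3.5, 3.4]
time_s: 11.27
tcp_pos: [0.4837, -0.0582, 0.0302]
contact_force: [-4.6, -3.0, 3.4]
```

View pics/top4c.png

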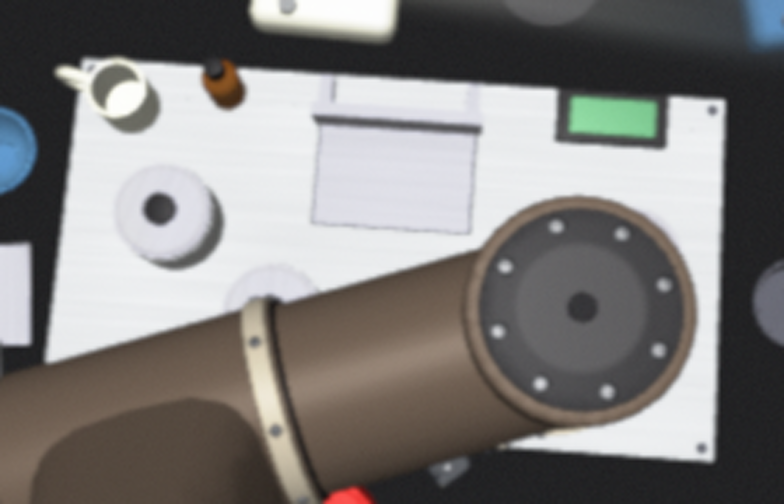

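Near-right is clearly the heavy one, at a steady 5.7 N. I check the cradle in the scene view before pushing on.

```bash
cat > sc.py <<'E'
import sys
from fit import *
cap('scene',sys.argv[1]+'.png')
im=cv2.imread('pics/'+sys.argv[1]+'.png'); cv2.imwrite('pics/'+sys.argv[1]+'c.png',cv2.resize(im[90:290,140:400],None,fx=3,fy=3,interpolation=cv2.INTER_CUBIC))
th,R,t,_=fit(); s=r.get_state(); print(s['time_s'],'tcp deck',(R.T@(s['tcp_pos'][:2]-t)).round(4),s['eef_rot'][2].round(2),s['contact_force'].round(2))
def scp(p,z):
    u=(np.array(p)+.5)/3-.5+[140,90]; w=onz('scene',u,z); return w[:2].round(4),(R.T@(w[:2]-t)).round(4)
E
python3 -m inch '.004 0 0 0 0 0 .45; .006 0 0 0 0 0 .45; .006 0 0 0 0 0 .45; .006 0 0 0 0 0 .45; .006 0 0 0 0 0 .45; .006 0 0 0 0 0 .45; .006 0 0 0 0 0 .45'
python3 sc.py s5
```

```text
time_s: 11.9
tcp_pos: [0.5182, -0.0336, 0.0304]
eef_rot: [-180.0, 0.0, 36.0]
contact_force: [-2.0, -1.9, -0.9]
gripper_width: 0.0396
11.95 tcp deck [-0.0386 -0.0807] 36.03 [-0.63 -0.12 -1.92]
```

View pics/s5c.png

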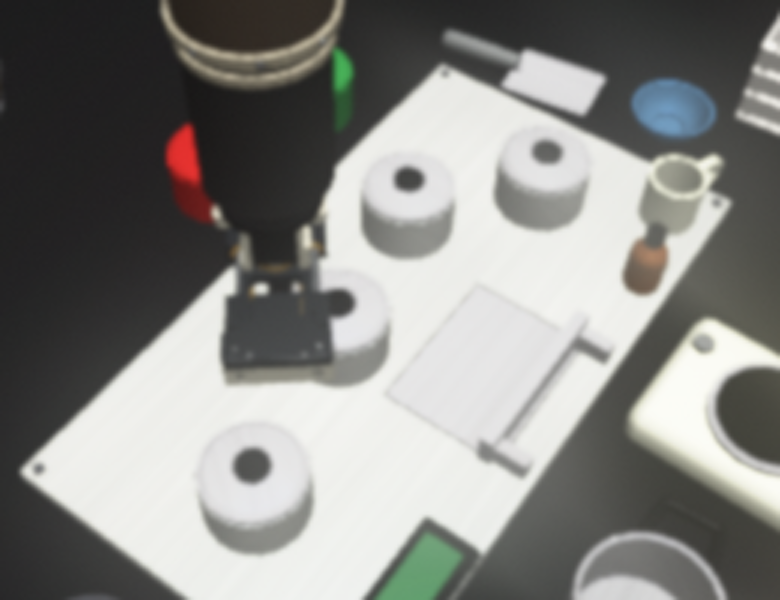

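```bash
python3 - <<'E'
import sys; sys.argv=['x','s6']
from sc import *
print(scp((345,301),.075), scp((252,466),.075))
E
python3 -m inch '.005 0 0 0 0 0 .45; .005 0 0 0 0 0 .45; .005 0 0 0 0 0 .45; .005 0 0 0 0 0 .45; .005 0 0 0 0 0 .45'
```

```text
12.0 tcp deck [-0.0388 -0.0809] 36.04 [-0.47 -1.24  0.5 ]
(array([ 0.5604, -0.0045]), array([ 0.0004, -0.0498])) (array([ 0.5851, -0.1613]), array([ 0.0347, -0.2048]))
time_s: 12.42
tcp_pos: [0.5381, -0.0192, 0.0306]
eef_rot: [-180.0, 0.0, 36.0]
contact_force: [-3.0, -2.8, 2.1]
gripper_width: 0.0393
```

```bash
python3 -m inch '.005 0 0 0 0 0 .45; .006 0 0 0 0 0 .45; .006 0 0 0 0 0 .45; .006 0 0 0 0 0 .45; .006 0 0 0 0 0 .45; .006 0 0 0 0 0 .45; .005 0 0 0 0 0 .45; .004 0 0 0 0 0 .45; .003 0 0 0 0 0 .45; .002 0 0 0 0 0 .45; 0 0 0 0 0 0 .45'
python3 sc.py s7
```

```text
time_s: 13.33
tcp_pos: [0.5782, 0.0099, 0.0306]
eef_rot: [180.0, -0.0, 36.0]
contact_force: [-2.9, -1.9, 1.0]
gripper_width: 0.0394
13.3833 tcp deck [ 0.0172 -0.0344] 36.0 [-2.67 -1.32  0.98]
```

View pics/s7c.png

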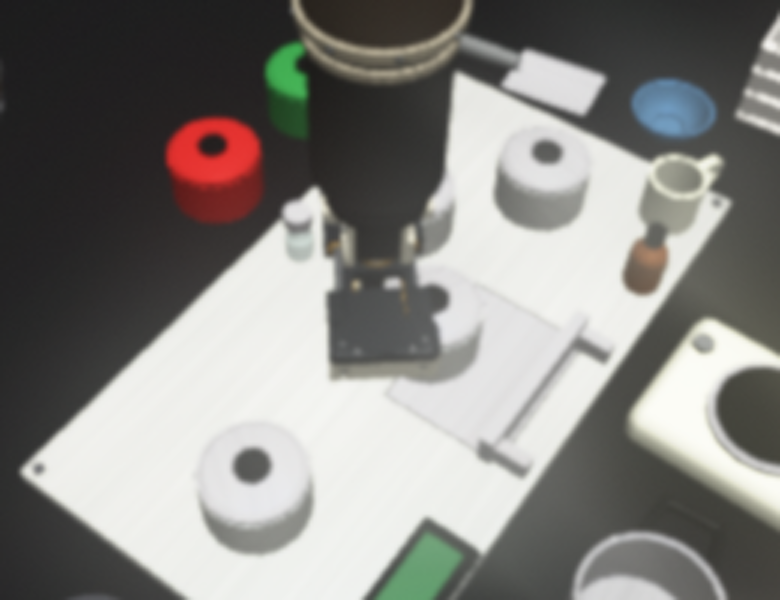

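```bash
python3 -m inch '-.01 0 0 0 0 0 .45; -.02 0 0 0 0 0 .45; 0 0 -.04 0 0 0 .35; 0 0 -.03 0 0 0 .35; 0 0 0 0 0 .115 .35; 0 0 0 0 0 .115 .35; 0 0 0 0 0 .115 .35; 0 0 0 0 0 .115 .35; 0 0 0 0 0 .115 .35; 0 0 0 0 0 .115 .35; -.004 -.025 0 0 0 0 .35; -.004 -.0245 0 0 0 0 .35; 0 0 0 0 0 0 .35; 0 0 0 0 0 0 .35'
python3 sc.py s8
python3 - <<'E'
from fit import *
cap('wrist','w8.png'); cv2.imwrite('pics/w8b.png',cv2.resize(cv2.imread('pics/w8.png'),(800,600)))
E
```

```text
time_s: 14.55
tcp_pos: [0.549, 0.0429, 0.101]
eef_rot: [-179.9, -0.1, -3.4]
contact_force: [0.6, -0.3, 0.3]
gripper_width: 0.0307
14.6 tcp deck [-0.0141 -0.0039] -3.47 [-0.36 -0.67  0.48]
```

View pics/s8c.png

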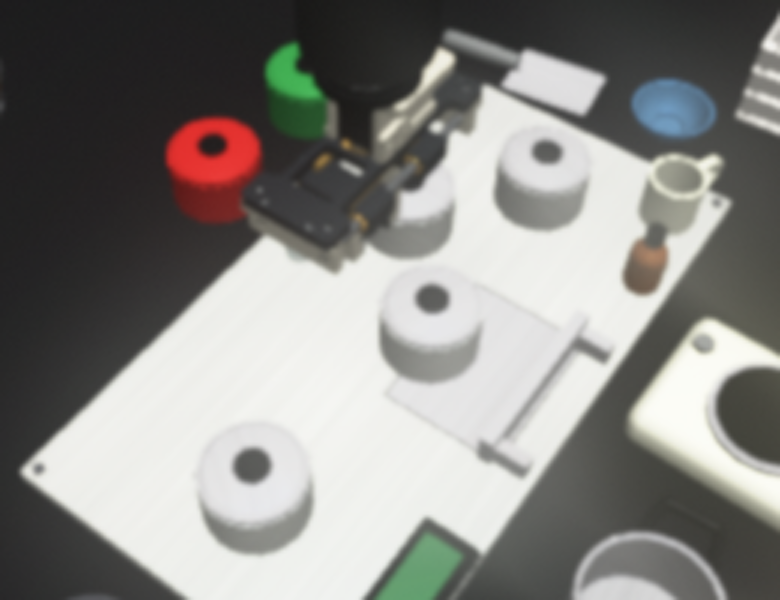

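View pics/w8b.png

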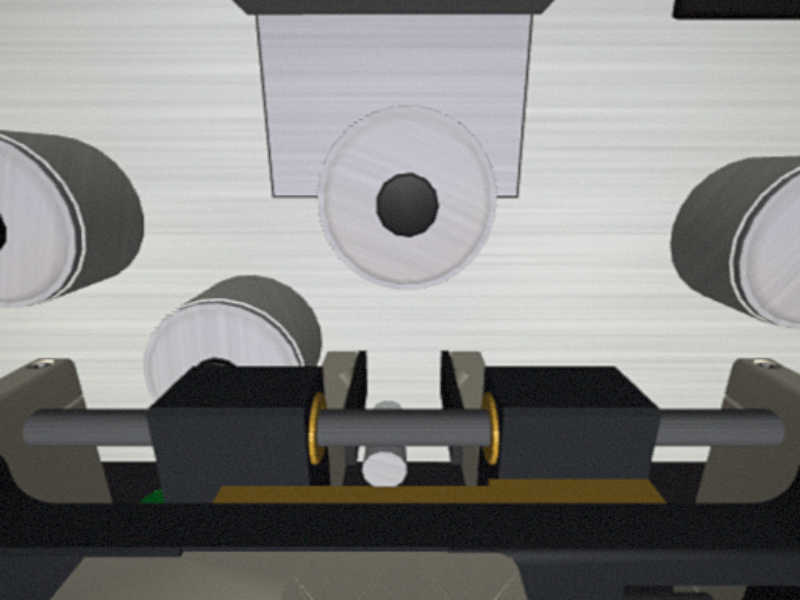

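```bash
python3 - <<'E'
from fit import *
th,R,t,_=fit()
for p,z in [((407,204),.075),((215,375),.075),((272,196),.014),((519,196),.014)]:
    w=onz('wrist',np.array(p)*.64,z); print(w[:2].round(4),(R.T@(w[:2]-t)).round(4))
import sys; sys.argv=['x','s9']
from sc import *
print(scp((432,298),.075))
E
```

```text
[0.6166 0.0354] [ 0.054  -0.0066]
[0.5395 0.1354] [-0.0291  0.0885]
[0.6206 0.1127] [0.0533 0.0708]
[ 0.6119 -0.0293] [ 0.0533 -0.0714]
14.7 tcp deck [-0.0142 -0.0047] -3.55 [-0.67  0.08 -1.54]
(array([0.6161, 0.035 ]), array([ 0.0535, -0.007 ]))
```

```bash
python3 -m inch '0 .0015 .03 0 0 0 .35; 0 0 .03 0 0 0 .35; 0 0 .01 0 0 0 .35; .004 0 0 0 0 0 .35; .004 0 0 0 0 0 .35; .004 0 0 0 0 0 .35; .004 0 0 0 0 0 .35; .003 0 0 0 0 0 .35; .003 0 0 0 0 0 .35; .003 0 0 0 0 0 .35; .003 0 0 0 0 0 .35; .004 0 0 0 0 0 .35; .004 0 0 0 0 0 .35; .004 0 0 0 0 0 .35; .004 0 0 0 0 0 .35; .004 0 0 0 0 0 .35; .003 0 0 0 0 0 .35'
python3 sc.py s10
python3 - <<'E'
from fit import *
cap('wrist','w10.png'); cv2.imwrite('pics/w10b.png',cv2.resize(cv2.imread('pics/w10.png'),(800,600)))
E
```

```text
time_s: 16.12
tcp_pos: [0.5986, 0.0369, 0.0311]
eef_rot: [180.0, 0.1, -3.6]
contact_force: [-5.7, 0.5, 4.2]
gripper_width: 0.0307
16.1667 tcp deck [ 0.0365 -0.0062] -3.55 [-3.95 -0.22  0.64]
```

View pics/s10c.png

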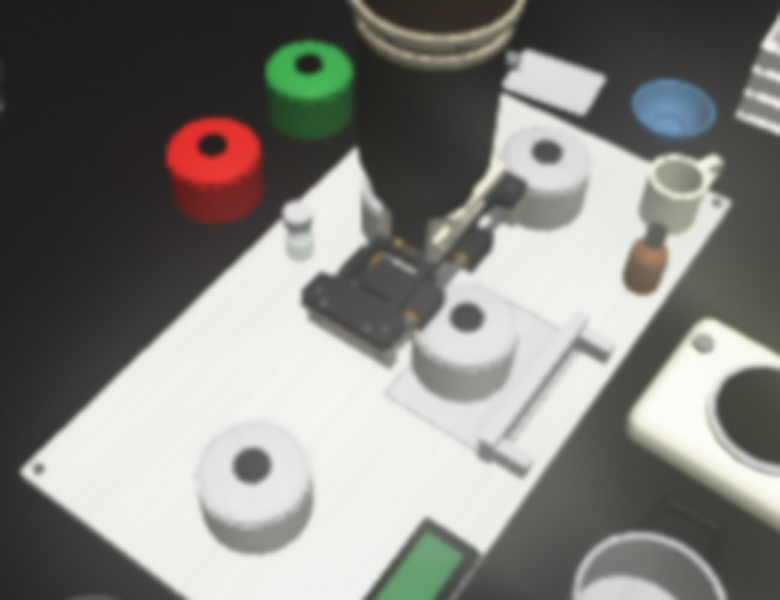

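View pics/w10b.png

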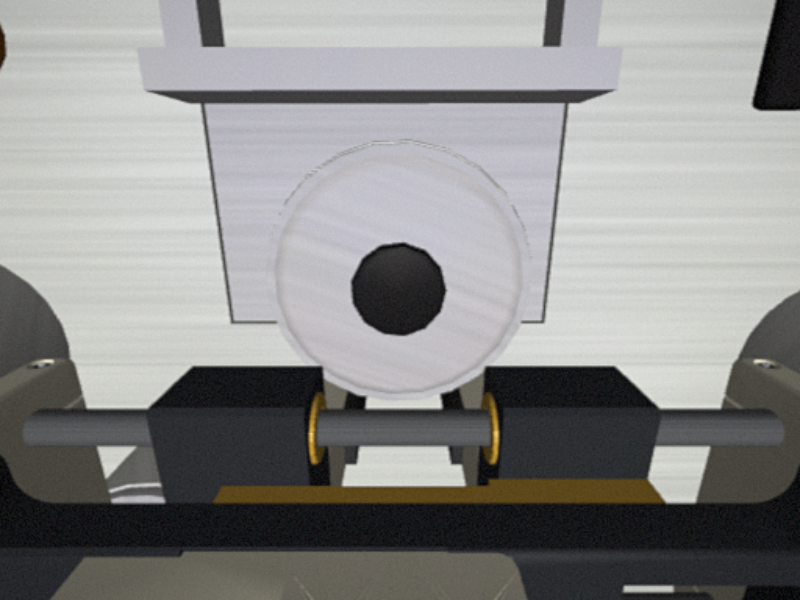

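```bash
(python3 -m inch '.002 0 0 0 0 0 .35; .002 0 0 0 0 0 .35; .002 0 0 0 0 0 .35; .002 0 0 0 0 0 .35'; python3 -m inch '.002 0 0 0 0 0 .35; .002 0 0 0 0 0 .35'; python3 -m inch '.0015 0 0 0 0 0 .35; .0015 0 0 0 0 0 .35';python3 -m inch '.001 0 0 0 0 0 .35; .001 0 0 0 0 0 .35') | grep -v -e eef -e grip
python3 -c "
from fit import *
th,R,t,_=fit(); print(R.T@(r.get_state()['tcp_pos'][:2]-t))"
```

```text
time_s: 16.55
tcp_pos: [0.6064, 0.0365, 0.0309]
contact_force: [-5.6, 0.4, 1.9]
time_s: 16.72
tcp_pos: [0.6108, 0.0363, 0.0305]
contact_force: [-3.7, -0.6, -0.9]
time_s: 16.88
tcp_pos: [0.6141, 0.0362, 0.0304]
contact_force: [-3.3, -0.7, -1.3]
time_s: 17.05
tcp_pos: [0.6143, 0.0359, 0.0299]
contact_force: [-11.8, 2.7, 3.1]
[ 0.05168281 -0.0062058 ]
```

Force jumped to 11.8 N and the TCP stalled at the predicted x of 0.052, so the pot is against the fence. I back straight off, then check.

```bash
python3 -m inch '.001 0 0 0 0 0 .35; 0 0 0 0 0 0 .35'; python3 -m inch '-.003 0 0 0 0 0 .35; -.005 0 0 0 0 0 .35; -.01 0 0 0 0 0 .35; -.02 0 0 0 0 0 .35; -.01 0 0 0 0 0 .35; 0 0 -.04 0 0 0 .35; 0 0 -.04 0 0 0 .35; 0 0 0 0 0 0 .35; 0 0 0 0 0 0 .35'
python3 sc.py s11
python3 - <<'E'
from fit import *
cap('wrist','w11.png'); cv2.imwrite('pics/w11b.png',cv2.resize(cv2.imread('pics/w11.png'),(800,600)))
E
```

```text
time_s: 17.22
tcp_pos: [0.6143, 0.0358, 0.0297]
eef_rot: [179.9, 0.3, -3.6]
contact_force: [-11.6, 2.7, 3.6]
gripper_width: 0.0307
time_s: 17.97
tcp_pos: [0.5714, 0.0399, 0.114]
eef_rot: [-179.8, -0.4, -3.5]
contact_force: [0.5, -0.3, -0.6]
gripper_width: 0.0307
18.0167 tcp deck [ 0.0073 -0.0053] -3.53 [ 0.32 -0.68 -0.48]
```

View pics/s11c.png

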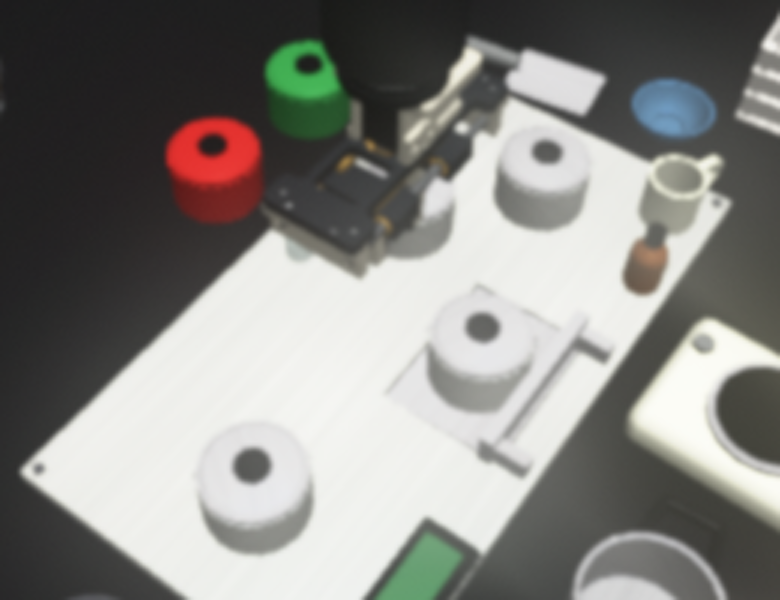

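View pics/w11b.png

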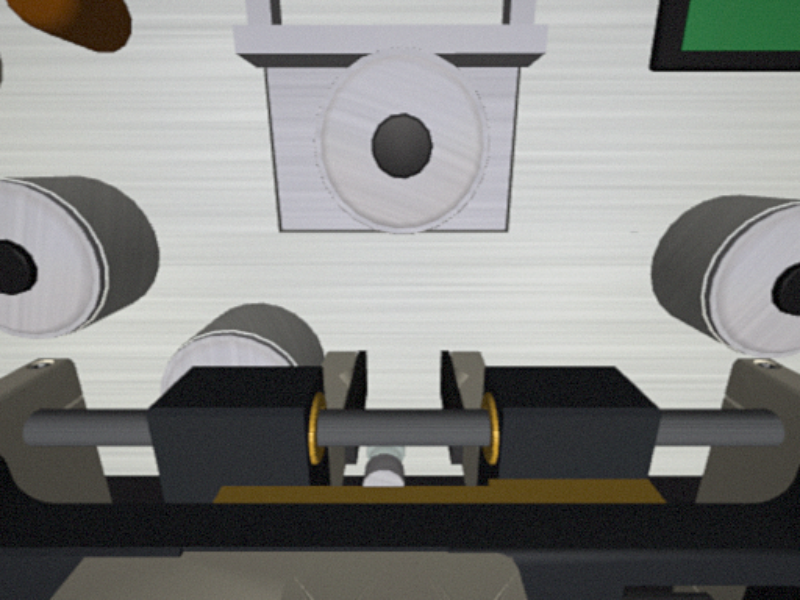

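```bash
python3 - <<'E'
import sys; sys.argv=['x','s12']
from sc import *
def w(p,z):
    W=onz('wrist',np.array(p)*.64,z); return (R.T@(W[:2]-t)).round(4)
print('wrist button',w((402,146),.074),'lid rear',w((403,229),.066),'fence top edge',w((310,54),.044),'scene',scp((482,326),.074))
im=cv2.imread('pics/w11.png')[10:170,150:360]; cv2.imwrite('pics/w11z.png',cv2.resize(im,None,fx=3.7,fy=3.7,interpolation=cv2.INTER_CUBIC))
im=cv2.imread('pics/s11.png')[175:255,260:350]; cv2.imwrite('pics/s11z.png',cv2.resize(im,None,fx=7,fy=7,interpolation=cv2.INTER_CUBIC))
E
```

```text
18.1167 tcp deck [ 0.0061 -0.006 ] -3.55 [ 0.36  0.31 -0.76]
wrist button [ 0.0984 -0.006 ] lid rear [ 0.0607 -0.0064] fence top edge [0.1411 0.0381] scene (array([0.6619, 0.0331]), array([ 0.0994, -0.0061]))
```

View pics/w11z.png

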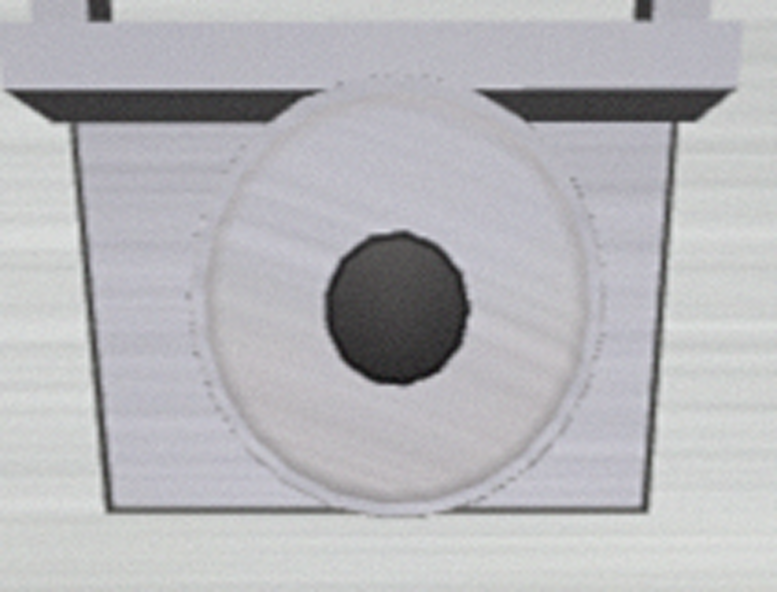

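View pics/s11z.png

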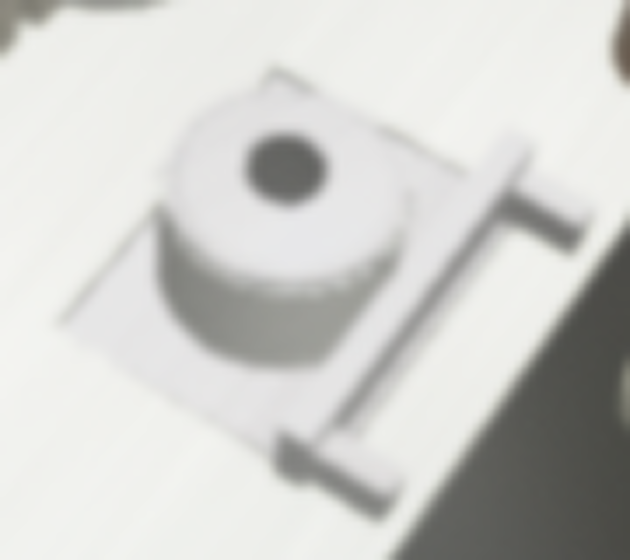

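```bash
python3 -m inch '0 0 -.04 0 0 0 .35; 0 0 -.04 0 0 0 .35; 0 0 -.04 0 0 0 .35; -.01 -.04 0 0 0 0 .35; -.01 -.04 0 0 0 0 .35; -.01 -.04 0 0 0 0 .35; -.01 -.04 0 0 0 0 .35; -.01 -.04 0 0 0 0 .35; -.01 -.04 0 0 0 0 .35; -.01 -.04 0 0 0 0 .35; -.01 -.04 0 0 0 0 .35; -.01 -.04 0 0 0 0 .35; -.01 -.04 0 0 0 0 .35; 0 0 0 0 0 0 .35; 0 0 0 0 0 0 .35'
python3 - <<'E'
from fit import *
cap('top','top12.png')
im=cv2.imread('pics/top12.png'); cv2.imwrite('pics/top12c.png',cv2.resize(im[90:270,110:390],None,fx=2.8,fy=2.8,interpolation=cv2.INTER_CUBIC))
a=cv2.imread('pics/top0.png')[115:180,215:290];b=im[115:180,215:290]
cv2.imwrite('pics/cmp.png',cv2.resize(np.hstack([a,b]),None,fx=5.2,fy=5.2,interpolation=cv2.INTER_CUBIC))
E
```

```text
time_s: 19.37
tcp_pos: [0.493, 0.4462, 0.2278]
eef_rot: [179.8, 0.1, -3.4]
contact_force: [-1.0, -0.0, 0.4]
gripper_width: 0.0306
```

View pics/top12c.png

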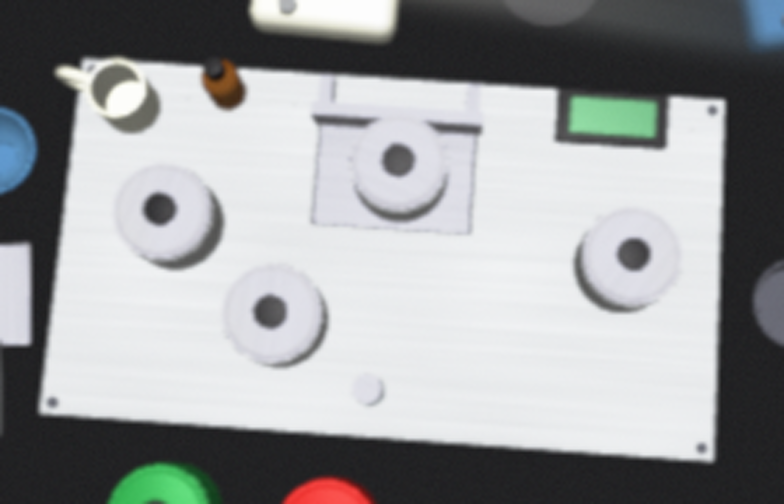

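View pics/cmp.png

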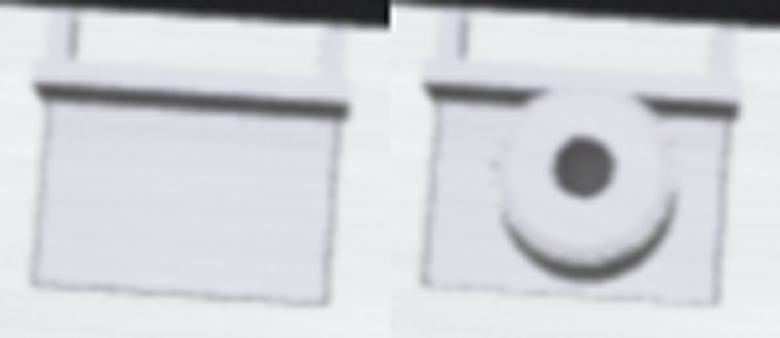

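```bash
python3 - <<'E'
from fit import *
th,R,t,_=fit()
def btn(f,p):
    im=cv2.imread(f); u=cp(p); g=cv2.cvtColor(im,cv2.COLOR_BGR2GRAY).astype(float); x,y=np.round(u).astype(int)
    k=7; s=np.clip(180-g[y-k:y+k+1,x-k:x+k+1],0,None); s[s<30]=0
    Y,X=np.mgrid[y-k:y+k+1,x-k:x+k+1]; c=np.array([(X*s).sum()/s.sum(),(Y*s).sum()/s.sum()])
    w=onz('top',c,.073); return (R.T@(w[:2]-t))
A={n:btn('pics/top0.png',p) for n,p in dict(fl=(132,216),nl=(252,328),nr=(487,343),fr=(634,254)).items()}
B={n:btn('pics/top12.png',p) for n,p in dict(fl=(159,208),nl=(270,311),nr=(398,160),fr=(634,254)).items()}
for n in A: print(n,A[n].round(4),B[n].round(4),np.linalg.norm(B[n]-A[n]).round(4))
a=cv2.imread('pics/top0.png').astype(float);b=cv2.imread('pics/top12.png').astype(float)
for nm,(x,y) in dict(plateL=(228,150),plateR=(272,150),deck=(300,160),deckL=(210,150)).items(): print(nm,a[y-4:y+5,x-4:x+5].mean().round(1),b[y-4:y+5,x-4:x+5].mean().round(1))
E
```

```text
fl [0.0349 0.2114] [0.0431 0.1892] 0.0237
nl [-0.0516  0.1037] [-0.0361  0.09  ] 0.0207
nr [-0.0499 -0.0878] [ 0.0979 -0.0049] 0.1695
fr [ 0.0318 -0.2038] [ 0.0318 -0.2038] 0.0
plateL 223.4 223.1
plateR 224.9 219.2
deck 236.1 236.0
deckL 236.9 236.7
```

```bash
python3 - <<'E'
from fit import *
th,R,t,_=fit()
ims={n:cv2.cvtColor(cv2.imread(f'pics/{n}.png'),cv2.COLOR_BGR2GRAY).astype(np.float32) for n in ['scene0','s7','s8','s10','s11']}
cap('scene','s13.png'); ims['s13']=cv2.cvtColor(cv2.imread('pics/s13.png'),cv2.COLOR_BGR2GRAY).astype(np.float32)
for y0 in [(-.066,-.045),(.045,.066)]:
  for n,g in ims.items():
    prof=[]
    for x in np.arange(.040,.0661,.002):
        v=[]
        for y in np.linspace(*y0,12):
            w=R@[x,y]+t; u=proj('scene',[w[0],w[1],.014]); v.append(cv2.getRectSubPix(g,(1,1),(float(u[0]),float(u[1])))[0,0])
        prof.append(np.mean(v))
    print(y0,n,np.round(prof).astype(int))
a,b=[cv2.imread(f'pics/{n}.png')[175:255,255:345] for n in('scene0','s13')]
cv2.imwrite('pics/cmp2.png',cv2.resize(np.hstack([a,b]),None,fx=4.4,fy=4.4,interpolation=cv2.INTER_CUBIC))
E
```

```text
(-0.066, -0.045) scene0 [241 242 241 241 238 233 226 223 226 229 230 230 230 230]
(-0.066, -0.045) s7 [174 181 188 194 199 200 201 205 212 217 219 220 221 223]
(-0.066, -0.045) s8 [236 235 233 231 227 221 213 211 214 218 220 221 222 224]
(-0.066, -0.045) s10 [225 229 234 237 237 232 224 220 223 227 228 228 228 227]
(-0.066, -0.045) s11 [242 242 242 241 238 232 220 213 218 226 229 230 230 230]
(-0.066, -0.045) s13 [242 242 241 241 238 232 220 213 218 226 229 230 230 230]
(0.045, 0.066) scene0 [237 237 237 237 235 230 224 222 225 227 229 229 229 228]
(0.045, 0.066) s7 [214 220 224 226 226 226 225 225 225 226 226 225 225 224]
(0.045, 0.066) s8 [216 222 226 227 227 227 226 226 227 227 227 227 227 226]
(0.045, 0.066) s10 [220 221 221 221 220 218 213 207 201 195 191 189 188 190]
(0.045, 0.066) s11 [236 236 235 233 230 227 221 218 217 219 221 221 220 220]
(0.045, 0.066) s13 [237 236 235 233 231 228 223 219 219 221 222 222 221 221]
```

View pics/cmp2.png

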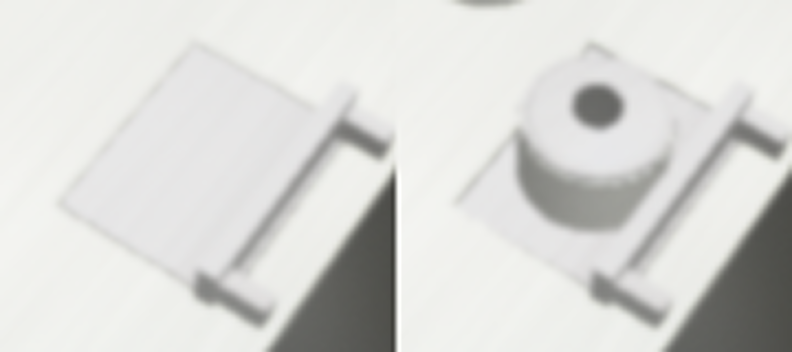

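The near and left edges of the plate now show darker step walls (near-edge dip 223→213) and the right edge has faded, so the plate has dropped. The pot is home, and I hand in.

```bash
python3 -c "
from plant import r
s=r.get_state();print(s['time_s'],s['tcp_pos']);print(r.close_job())"
```

```text
19.4667 [0.49390587 0.44399506 0.22901048]
the job is handed in; nothing more can be done
None
```

I found the heavy pot, the near-right one, slid it onto the weigh plate against the fence, and handed the job in at 19.5 s. No verdict is reported.

**Finding it:** Far-left resisted with about 0.5 N and near-left with about 0.8 N, so both are light. Near-right gave a steady 5.7 N, slightly above the stated 5.2 N; the fingers were bearing down a little. I did not touch far-right.

**Placing it:** I pushed the pot with two fingertips, first diagonally and then straight along deck +x. At the end the force rose to about 12 N and the tool stalled where contact with the fence was expected.

**Last checks:**
- **Position:** the button reads at deck x of 98 to 99 mm and y of -5 to -6 mm. Allowing about 2 mm for the pot leaning back on the dropped plate puts it at about 100 to 101 mm, against 101 mm for home. If the scene camera's earlier 3 mm offset holds, that view puts it nearer 98 mm, which is still within 5 mm.
- **Plate:** the near edge of the plate shows a darker step than before, so it has dropped. I saw this only in the pictures and did not measure the angle.
- **Other pots:** far-left moved 24 mm, near-left 21 mm and far-right 0 mm.
- **Bystanders:** those in the last deck picture (shaker, flask, mug) look unmoved. I did not measure them or check the pan at the end.
- **Robot:** the arm is clear of everything.

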